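# Lay out a jeweller's bench for soldering and doming

### The job

Lay out the jeweller's bench, 'behind' meaning the side away from the robot: set the steel bench block square in the middle of the green rubber pad with the brass doming block square and centred on top of it, and lay the charcoal block in the middle of the pale soldering board, its long side along the board's long side. Stand the white flux jar with the blue lid on the bench between the board and the pad, off the middle of the board's short end that faces the pad, and stand the amber solder jar on the bench behind the board, off the middle of its long side, each jar with a gap of about 2 cm to the board. Never tip the jars over, and leave the hammer, the pliers and the pencil where they lie.

Things in the scene. Friction and masses are not known exactly. Their poses are not given: they have to be found in the camera images.
- solder_board: pale beige refractory soldering board with a few soot spots, fixed on the bench, 90 (x) by 150 (y) by 25 high mm. Origin: centre of its underside. Its y axis runs along the long side, its x axis points behind it, away from the robot (board turned at most 0.2 rad from the world axes). The short ends lie at y = +-75 mm, the long sides at x = +-45 mm. It lies left or right of the pad.
- pad: green square rubber pad, fixed on the bench, 80 by 80 by 10 high mm, firm. Origin: centre of its underside; x and y along its sides. It lies on the other side of the work area, beside the board.
- bench_block: bright steel bench block, 50 by 50 by 25 high mm, about 0.48 kg. Origin: centre of its underside; z up. x and y along its sides. Belongs on the pad.
- doming_block: brass doming block, a 35 mm cube with a dark shallow round hollow on the top and on each side (grip it as a plain cube), about 0.36 kg. Origin: centre of its underside; z up. x and y along its sides. Belongs on the bench block.
- charcoal: black charcoal soldering block, 45 (x) by 70 (y) by 28 high mm, about 50 g. Origin: centre of its underside; z up. y along its long side. It starts with its long side pointing roughly away from the robot. Belongs on the soldering board.
- flux_jar: closed round flux jar, white with a blue lid, 44 mm diameter (lid 43), 50 high, about 0.12 kg. Origin: centre of its underside; z up.
- solder_jar: closed round solder jar, amber with a white lid, 40 mm diameter (lid 39), 55 high, about 0.10 kg. Origin: centre of its underside; z up.
- hammer: bystander: small hammer lying on the bench near the right edge of the work, 220 mm long, up to 26 high, dark wooden handle along x. Leave alone.
- pliers: bystander: red-handled pliers lying on the bench near the left edge of the work, 160 mm long, 11 high, along x. Leave alone.
- pencil: bystander: blue flat-sided pencil, 140 mm long, 8 high, lying at the far side, its x axis along it. Leave alone.
Not all that is in view belongs to the job. What is shaped like the pad but pink is not meant. Of the things shaped like the flux_jar, the white one is meant.

How it is judged (in metres and radians):
At the end, for the whole second after the job is handed in: Blocks flat, square within 0.2 rad, centred: bench block on pad 12 mm, doming block on it 10 mm, charcoal on board 15 mm. Jars upright on the bench, 8 to 35 mm clear of the board and within 15 mm of its centre line: flux jar off the short end facing the pad, solder jar behind. All at rest (horizontal distance between bench_block and pad below 0.012 m and z of bench_block in the frame of pad between 0.006 and 0.014 m and angle between each of bench_block, doming_block, charcoal, flux_jar, solder_jar's own z axis and vertical below 0.1 rad and (angle between the x axis of bench_block and the x axis of pad, either way round below 0.2 rad or angle between the x axis of bench_block and the y axis of pad, either way round below 0.2 rad) and horizontal distance between doming_block and bench_block below 0.01 m and z of doming_block in the frame of bench_block between 0.021 and 0.029 m and (angle between the x axis of doming_block and the x axis of bench_block, either way round below 0.2 rad or angle between the x axis of doming_block and the y axis of bench_block, either way round below 0.2 rad) and horizontal distance between charcoal and solder_board below 0.015 m and z of charcoal in the frame of solder_board between 0.021 and 0.029 m and angle between the y axis of charcoal and the y axis of solder_board, either way round below 0.2 rad and height (world z) of each of flux_jar, solder_jar below 0.005 m and x of flux_jar in the frame of solder_board between -0.015 and 0.015 m and ((y of pad in the frame of solder_board above 0 m and y of flux_jar in the frame of solder_board between 0.105 and 0.132 m) or (y of pad in the frame of solder_board below 0 m and y of flux_jar in the frame of solder_board between -0.132 and -0.105 m)) and y of solder_jar in the frame of solder_board between -0.015 and 0.015 m and x of solder_jar in the frame of solder_board between 0.073 and 0.1 m and linear speed of each of bench_block, doming_block, charcoal, flux_jar, solder_jar below 0.02 m/s); the robot touches nothing.
It fails at once if hammer moved by more than 20 mm (distance of hammer from where it was at the start of the episode above 0.02 m).
It fails at once if pliers moved by more than 20 mm (distance of pliers from where it was at the start of the episode above 0.02 m).
It fails at once if pencil moved by more than 20 mm (distance of pencil from where it was at the start of the episode above 0.02 m).
It fails at once if flux jar tipped over (by more than 0.8 rad) (angle between flux_jar's own z axis and vertical above 0.8 rad).
It fails at once if solder jar tipped over (by more than 0.8 rad) (angle between solder_jar's own z axis and vertical above 0.8 rad).
It also fails if it takes over 128 s, if anything falls off the work surface, if the arm or the gripper's body presses on something with over 40 N, if the wrist force passes 120 N, or if a joint passes its speed limit or range.

### The arm

A 7-joint arm with a two-finger parallel gripper is mounted at the origin on the work surface. World frame = base frame: x ahead of the robot, y to its left, z up, the work surface at z = 0. Lengths are in m, angles in degrees, forces in N, time in s.
With the tool pointing down it reaches from about 0.425 to 0.875 m from the base axis. Payload 4.7 kg.
Tool frame: the origin (TCP) lies at the centre of the arm's flange, where the gripper is bolted on; the fingertips stand 182 mm ahead of it and the grasp point (between the pads) lies 164 mm ahead of it; z points along the fingers, x is the direction in which the jaws open and shut, and the axes are right-handed (so a half turn about z gives the same grasp; the last joint's range is limited). The gripper opens to 87 mm and grips with 3 to 60 N. Pads are 19 mm wide; open, the fingers measure 117 mm over their backs; the gripper's body (75 mm by 190 mm) begins 51 mm behind the grasp point.
Start: joints at [-64.968, 18.392, -4.016, 83.108, 1.295, 78.541, -3.26], TCP at [0.267, 0.593, 0.405] pointing down, gripper open.
Joint ranges: [-163.93, 163.93], [-17.29, 119.83], [-79.2, 71.16], [3.27, 140.29], [-89.18, 269.18], [5.43, 117.66], [-154.24, 154.24]. Speed limits (degrees/s): [147.25, 147.25, 180, 180, 180, 180, 180].

### API

Orientations are given as [roll, pitch, yaw] about the fixed x, y, z axes, in that order (R = Rz(yaw) Ry(pitch) Rx(roll)).
In Python, from cell import env gives the robot as it stands. The module is installed in compiled form; this text tells all that it offers.
- The arm moves only by the tool carry_out, never from a script. Its argument "increments" is a list of rows, each a list of 5 numbers: the shift along the world's x, y, z in m, then the turn about the world's z in degrees, then the gripper's target within -1 to 1 (shut at 1, half-way at 0, fully open at -1). In form: [[dx, dy, dz, spin, jaw], ...]. A call has 1 to 20 rows; each row is the pose to reach, as a shift and turn from the pose commanded when the call began; what a row does not reach only later rows make up. A row lasts 1/10 s, in which the tool goes at most 50 mm and 8.59 degrees, less where a joint would pass 70% of its speed; a pose out of reach is approached as far as the arm can. A call with a gripper value outside its range is refused whole. The fingers move at their own pace and stop on an object; "grip_force" is the grip in N (left out, the last holds). Time passes only in rows, so rows that repeat a pose let the fingers close. It gives the time, the measured TCP pose, the force and the opening at its end, in the units of the state.
- env.get_obs(): the state, without advancing time (a new reading comes with each control period).
- env.read_camera(name): name is "scene" or "top" or "wrist"; returns (picture, depth): 384x512x3 uint8, red, green, blue; 384x512 float32, m along the optical axis (not along the pixel's ray), 0 where there is no reading.
- env.get_calibration(name): a dict with "K" (3x3 intrinsics, pixels), "camera_from_world" (4x4, takes a point from world to camera coordinates); the wrist camera has in their place "T_tool_cam" (4x4, takes a point from camera to tool coordinates, whose origin is the TCP and whose axes are the tool frame's). Camera axes: x right, y down, z forward; pixel columns grow to the right and rows downward; lengths in m; the calibration is good to about 2 mm. A picture is of the moment at which its call begins: read the wrist's pose just before it. get_calibration takes no time and is no camera call.
- env.sign_off(): hands the job in, once; it reports no verdict.
The state is a dict: "time_s": time; "qpos": joint angles; "joint_velocities": joint speeds; "effort": joint torques, N m; "tool_pos": TCP position; "tool_rot": TCP orientation; "force": force on the tool from outside, world axes, zero at the start; "wrist_torque": the same for the moment, N m; "grip_width": finger opening in m.
Only numpy, scipy, OpenCV 4.12 (cv2) and the standard library are available. Lean on these libraries where they do the work, as an engineer would, in place of code of your own. Each camera call takes 0.05 s, during which the arm holds its last target.

## Working session

There is one attempt and no reset: what is moved stays moved. The work goes in short steps, Python scripts to look and compute and a tool call to move; the robot and the scene stay as the last step left them, time stands still between calls to the robot, and variables do not carry over. Pictures are saved under pics/ and viewed, and the job is handed in when it is done.

Besides the shell and the picture viewer there is one more tool, called after "Request:" as name([rows], argument=value, ...), one row to a line, values as JSON. carry_out: Moves the arm, as the interface text tells. Its arguments: {"type":"object","properties":{"increments":{"type":"array"},"grip_force":{"type":"number"}},"required":["increments"]}

```bash
mkdir -p pics; ls; python3 - <<'E'
from cell import env
import cv2
o=env.get_obs(); print({k:o[k] for k in('time_s','tool_pos','tool_rot','grip_width','force')})
import numpy as np
np.set_printoptions(precision=4,suppress=True)
for n in('top','scene','wrist'):
    c=env.get_calibration(n); print(n,c)
for n in('top','scene'):
    p,d=env.read_camera(n); cv2.imwrite(f'pics/{n}0.png',p[:,:,::-1]); np.savez(f'{n}0.npz',p=p,d=d)
E
```

```text
pics
{'time_s': 0.0, 'tool_pos': array([0.26664546, 0.5925683 , 0.40366217]), 'tool_rot': array([1.79993813e+02, 1.08137310e-01, 6.57781749e+01]), 'grip_width': 0.08734232724750363, 'force': array([ 0.18016826,  0.63026845, -0.69954572])}
top {'K': array([[388.3172,   0.    , 252.2457],
       [  0.    , 388.3172, 193.0853],
       [  0.    ,   0.    ,   1.    ]]), 'camera_from_world': array([[-0.0287, -0.9996,  0.0072,  0.0043],
       [-0.9942,  0.0278, -0.1041,  0.6114],
       [ 0.1039, -0.0102, -0.9945,  1.2754],
       [ 0.    ,  0.    ,  0.    ,  1.    ]])}
scene {'K': array([[472.0746,   0.    , 257.7446],
       [  0.    , 472.0746, 198.2628],
       [  0.    ,   0.    ,   1.    ]]), 'camera_from_world': array([[-0.3829,  0.9237, -0.0125,  0.2314],
       [ 0.7786,  0.3154, -0.5425, -0.421 ],
       [-0.4972, -0.2174, -0.84  ,  1.7117],
       [ 0.    ,  0.    ,  0.    ,  1.    ]])}
wrist {'K': array([[307.7962,   0.    , 253.3368],
       [  0.    , 307.7962, 192.6   ],
       [  0.    ,   0.    ,   1.    ]]), 'T_tool_cam': array([[ 1.    , -0.0004,  0.0009, -0.0003],
       [ 0.0002,  0.9646,  0.2637, -0.0709],
       [-0.001 , -0.2637,  0.9646,  0.0199],
       [ 0.    ,  0.    ,  0.    ,  1.    ]])}
```

View pics/top0.png

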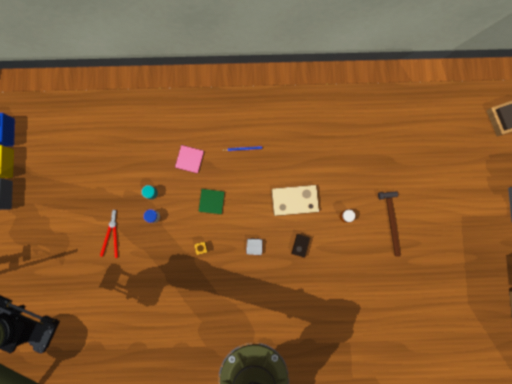

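View pics/scene0.png

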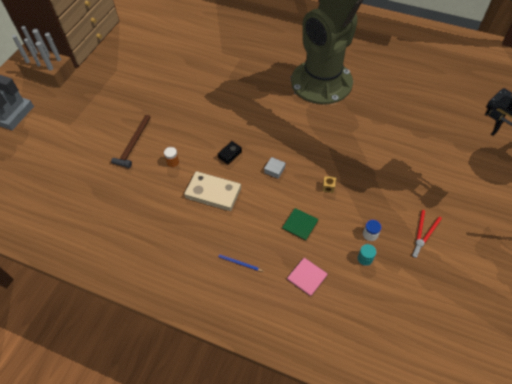

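The top view shows the green pad at (211,201), the pink decoy at (189,159), the board at (296,200) and charcoal at (301,245). Steel is at (255,247), brass at (201,248), the amber jar at (348,216), the blue-lidded jar at (152,216) and the teal jar at (148,192). I'll enlarge crops to confirm the ambiguous ones.

```bash
python3 - <<'E'
import numpy as np,cv2
t=np.load('top0.npz')['p'][:,:,::-1]; s=np.load('scene0.npz')['p'][:,:,::-1]
a=cv2.resize(t[130:270,90:290],None,fx=4,fy=4,interpolation=cv2.INTER_CUBIC)[:, :800]
cv2.imwrite('pics/topcrop.png',a)
b=cv2.resize(s[130:300,270:450],None,fx=3.5,fy=3.5,interpolation=cv2.INTER_CUBIC)
cv2.imwrite('pics/scenecrop.png',b)
E
```

```text
(no output)
```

View pics/topcrop.png

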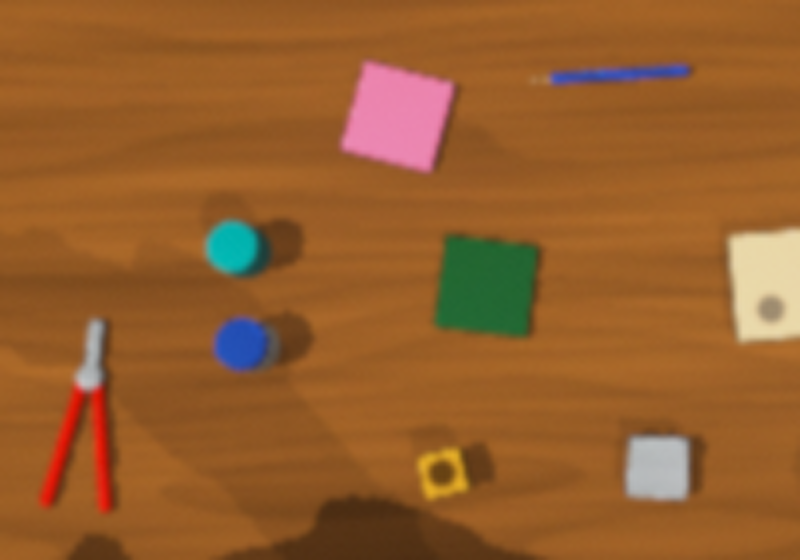

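View pics/scenecrop.png

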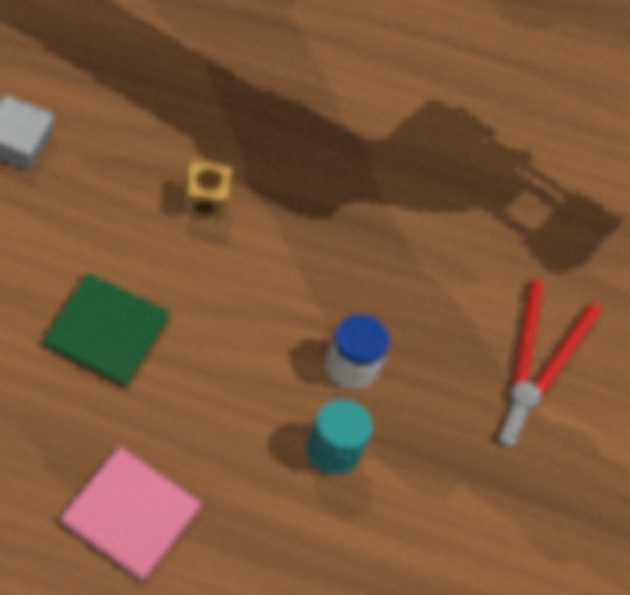

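Flux jar candidates are blue lid on a white body at (152,216) and all teal at (148,192). The scene crop confirms the first is the white jar with the blue lid. The green pad is also clear against the pink one. Next I'll measure.

```bash
cat > meas.py <<'E'
import numpy as np,cv2
from cell import env
np.set_printoptions(precision=4,suppress=True)
def cam(n,obs=None):
    c=env.get_calibration(n); K=np.array(c['K'])
    if n=='wrist':
        from scipy.spatial.transform import Rotation as R
        T=np.eye(4);T[:3,:3]=R.from_euler('xyz',obs['tool_rot'],degrees=True).as_matrix();T[:3,3]=obs['tool_pos']
        M=T@np.array(c['T_tool_cam'])
    else: M=np.linalg.inv(np.array(c['camera_from_world']))
    return K,M
def ray(K,M,uv,z):
    uv=np.atleast_2d(uv).astype(float)
    d=np.c_[(uv[:,0]-K[0,2])/K[0,0],(uv[:,1]-K[1,2])/K[1,1],np.ones(len(uv))]@M[:3,:3].T
    s=(z-M[2,3])/d[:,2]
    return M[:3,3]+d*s[:,None]
def pts(K,M,d,idx):
    v,u=idx; z=d[v,u]
    return np.c_[(u-K[0,2])/K[0,0]*z,(v-K[1,2])/K[1,1]*z,z]@M[:3,:3].T+M[:3,3]
def rect(xy):
    (c,s,a)=cv2.minAreaRect((xy*1000).astype(np.float32)); return np.array(c)/1000,np.array(s),a
E
python3 - <<'E'
from meas import *
K,M=cam('top'); f=np.load('top0.npz'); p,d=f['p'],f['d']
hsv=cv2.cvtColor(p,cv2.COLOR_RGB2HSV); H,S,V=[hsv[:,:,i].astype(int) for i in range(3)]
for n,(u,v) in dict(board=(300,195),pad=(211,201),steel=(255,246),brass=(197,249),char=(301,240),flux=(152,216),teal=(148,192),amber=(348,216),ham=(394,225),pen=(245,149),ply=(112,240),pink=(189,159)).items():
    print(n,hsv[v,u],pts(K,M,d,(np.array([v]),np.array([u])))[0])
def blob(m,u,v,r=32):
    w=np.zeros_like(m);w[v-r:v+r,u-r:u+r]=m[v-r:v+r,u-r:u+r]
    cs,_=cv2.findContours(w.astype(np.uint8),cv2.RETR_EXTERNAL,cv2.CHAIN_APPROX_NONE)
    c=max(cs,key=cv2.contourArea); o=np.zeros(m.shape,np.uint8); cv2.drawContours(o,[c],-1,1,-1); return c,o
specs=dict(board=((S<110)&(V>150),296,200,.025),pad=((H>45)&(H<80)&(S>120),211,201,.01),
 steel=((S<70)&(V>130),255,247,.025),brass=((H>20)&(H<35)&(S>130)&(V>150),201,248,.035),
 char=((V<60)&(np.arange(384)[:,None]<258),301,245,.028),flux=((H>105)&(H<130)&(S>150)&(V>120),152,216,.05),
 amber=((S<60)&(V>150),348,216,.055))
for n,(m,u,v,z) in specs.items():
    c,o=blob(m,u,v,32); ii=np.nonzero(o)
    X=ray(K,M,c[:,0],z); R=rect(X[:,:2]); cen=ray(K,M,[[ii[1].mean(),ii[0].mean()]],z)[0]
    print(n,'px',ii[1].mean().round(1),ii[0].mean().round(1),'rectc',R[0],'size',R[1],'ang',round(R[2],1),'centroid',cen,'depthz',np.median(pts(K,M,d,ii)[:,2]).round(4))
E
```

```text
board [ 21  72 231] [ 0.6008 -0.1743  0.0263]
pad [ 67 171 103] [0.5899 0.1279 0.0147]
steel [102   7 187] [ 0.4343 -0.0171  0.0253]
brass [ 19 212 166] [0.4302 0.1753 0.0319]
char [ 12 109  42] [ 0.4497 -0.1716  0.0249]
flux [111 205 178] [0.5427 0.3193 0.0502]
teal [ 89 254 181] [0.6232 0.3339 0.0446]
amber [ 23   9 232] [ 0.5242 -0.3257  0.055 ]
ham [ 10 189  96] [ 0.4908 -0.489   0.0189]
pen [120 124 154] [0.7684 0.0075 0.0071]
ply [ 13 200 163] [ 0.4677  0.4682 -0.0019]
pink [167 111 235] [0.738  0.2017 0.0092]
board px 294.8 199.8 rectc [ 0.5853 -0.1559] size [ 90.8598 151.2948] ang 3.3 centroid [ 0.5852 -0.1561  0.025 ] depthz 0.0248
pad px 211.2 201.1 rectc [0.5902 0.1279] size [77.1094 75.9276] ang 81.7 centroid [0.5898 0.1278 0.01  ] depthz 0.01
steel px 253.9 246.4 rectc [ 0.4328 -0.0121] size [50.0282 49.6573] ang 88.2 centroid [ 0.433  -0.0135  0.025 ] depthz 0.0246
brass px 202.9 243.6 rectc [0.4462 0.1565] size [10.0096  6.5661] ang 88.3 centroid [0.4473 0.1553 0.035 ] depthz 0.035
char px 300.4 245.1 rectc [ 0.4332 -0.1683] size [42.7187 65.5557] ang 73.4 centroid [ 0.4328 -0.1685  0.028 ] depthz 0.0274
flux px 150.0 215.6 rectc [0.5441 0.3261] size [36.6829 37.2169] ang 71.3 centroid [0.5442 0.3259 0.05  ] depthz 0.0498
amber px 348.5 215.4 rectc [ 0.5258 -0.3275] size [36.6338 36.2006] ang 88.4 centroid [ 0.5262 -0.3276  0.055 ] depthz 0.0544
```

```bash
python3 - <<'E'
from meas import *
for cn,(u0,v0) in dict(top=(200,248),scene=(330,184)).items():
    K,M=cam(cn); f=np.load(cn+'0.npz'); p,d=f['p'],f['d']
    ii=np.nonzero(np.ones(d.shape)); X=pts(K,M,d,ii)
    for n,c,r,lo,hi in (('brass',(.435,.16),.05,.027,.042),('steel',(.433,-.013),.05,.018,.032),('char',(.433,-.168),.06,.02,.035),('board',(.585,-.156),.11,.018,.032),('pad',(.59,.128),.065,.006,.02),('flux',(.544,.326),.035,.04,.06),('amber',(.526,-.327),.035,.045,.065)):
        k=(np.hypot(X[:,0]-c[0],X[:,1]-c[1])<r)&(X[:,2]>lo)&(X[:,2]<hi)
        if k.sum()<5: print(cn,n,'none');continue
        R=rect(X[k,:2]); print(cn,n,k.sum(),R[0],R[1],round(R[2],1),'mean',X[k].mean(0))
E
```

```text
top brass 114 [0.4325 0.1633] [34.3322 35.7662] 12.5 mean [0.4326 0.1633 0.0349]
top steel 221 [ 0.4326 -0.0138] [46.9116 49.8517] 88.3 mean [ 0.431  -0.014   0.0249]
top char 286 [ 0.4306 -0.1701] [45.0434 69.2834] 72.3 mean [ 0.4306 -0.1696  0.0275]
top board 1158 [ 0.584  -0.1573] [ 90.0725 149.812 ] 3.5 mean [ 0.5835 -0.1572  0.0248]
top pad 517 [0.5912 0.1313] [117.3892 113.2075] 31.5 mean [0.5883 0.127  0.0103]
top flux 139 [0.543  0.3261] [41.5619 39.7038] 88.7 mean [0.543  0.3258 0.0494]
top amber 117 [ 0.5259 -0.3284] [36.9845 36.4749] 87.9 mean [ 0.5253 -0.328   0.0541]
scene brass 132 [0.4345 0.1641] [39.8671 37.3396] 19.6 mean [0.4369 0.1643 0.0356]
scene steel 229 [ 0.4347 -0.014 ] [50.7898 52.6845] 83.3 mean [ 0.4359 -0.0134  0.0259]
scene char 271 [ 0.433  -0.1703] [48.39   73.5512] 71.0 mean [ 0.4356 -0.1695  0.0287]
scene board 1250 [ 0.5866 -0.157 ] [ 93.9983 151.2514] 2.6 mean [ 0.5883 -0.1553  0.0263]
scene pad 686 [0.5852 0.129 ] [116.961  114.9966] 59.5 mean [0.5921 0.1286 0.0113]
scene flux 185 [0.5462 0.3268] [40.3841 43.4545] 38.4 mean [0.5471 0.3262 0.0504]
scene amber 124 [ 0.5286 -0.3279] [41.3425 37.053 ] 66.0 mean [ 0.53   -0.3267  0.0547]
```

Request:
carry_out([
  [0.05,-0.05,-0.03,-8,-1],
  [0.09,-0.1,-0.06,-16,-1],
  [0.12,-0.15,-0.09,-24,-1],
  [0.166,-0.2,-0.1,-32,-1],
  [0.166,-0.25,-0.1,-40,-1],
  [0.166,-0.3,-0.1,-48,-1],
  [0.166,-0.35,-0.1,-54,-1],
  [0.166,-0.4,-0.1,-60,-1],
  [0.166,-0.45,-0.1,-64,-1],
  [0.166,-0.5,-0.1,-67.6,-1],
  [0.166,-0.55,-0.1,-67.6,-1],
  [0.166,-0.606,-0.1,-67.6,-1],
  [0.166,-0.606,-0.1,-67.6,-1],
  [0.166,-0.606,-0.1,-67.6,-1],
  [0.166,-0.606,-0.1,-67.6,-1],
], grip_force=25)

```text
time_s: 1.6
tool_pos: [0.4323, -0.017, 0.3047]
tool_rot: [180.0, 0.0, -2.2]
force: [0.0, 0.7, -0.5]
grip_width: 0.0871
```

```bash
python3 - <<'E'
from meas import *
o=env.get_obs(); print(o['tool_pos'],o['tool_rot'])
p,d=env.read_camera('wrist'); cv2.imwrite('pics/w1.png',p[:,:,::-1])
K,M=cam('wrist',o); ii=np.nonzero(d>0); X=pts(K,M,d,ii)
for n,c,r,lo,hi in (('brass',(.433,.163),.04,.027,.042),('steel',(.433,-.014),.05,.018,.032),('char',(.433,-.17),.06,.02,.035)):
    k=(np.hypot(X[:,0]-c[0],X[:,1]-c[1])<r)&(X[:,2]>lo)&(X[:,2]<hi)
    if k.sum()>5: R=rect(X[k,:2]); print(n,k.sum(),R[0],R[1],round(R[2],1),X[k].mean(0))
E
```

```text
[ 0.4323 -0.017   0.3047] [179.9887   0.0025  -2.219 ]
steel 3188 [ 0.4328 -0.0137] [50.0492 50.0247] 85.1 [ 0.4328 -0.0126  0.025 ]
```

View pics/w1.png

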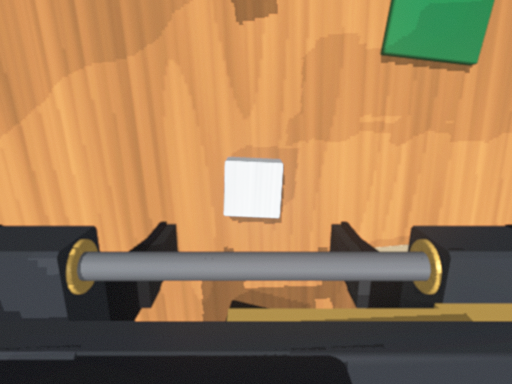

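Request:
carry_out([
  [0,0,-0.05,-2,-1],
  [0,0,-0.08,-2,-1],
  [0,0,-0.08,-2,-1],
  [0,0,-0.08,-2,-1],
])

```text
time_s: 2.05
tool_pos: [0.4328, -0.0121, 0.2249]
tool_rot: [180.0, 0.1, -3.7]
force: [-0.6, 0.3, -0.2]
grip_width: 0.0873
```

Request:
carry_out([
  [0,0,-0.02,0,-1],
  [0,0,-0.039,0,-1],
  [0,0,-0.039,0,-1],
  [0,0,-0.039,0,1],
  [0,0,-0.039,0,1],
  [0,0,-0.039,0,1],
  [0,0,-0.039,0,1],
  [0,0,-0.039,0,1],
  [0,0,-0.039,0,1],
  [0,0,-0.039,0,1],
  [0,0,-0.039,0,1],
  [0,0,-0.039,0,1],
], grip_force=30)

```text
time_s: 3.25
tool_pos: [0.4325, -0.0132, 0.186]
tool_rot: [-180.0, 0.1, -3.8]
force: [-2.2, 0.1, 5.9]
grip_width: 0.0499
```

Request:
carry_out([
  [0,0,0.04,0,1],
  [0,0,0.08,0,1],
  [0.03,0,0.12,0,1],
  [0.07,0.0,0.12,0,1],
  [0.11,0.02,0.12,-2,1],
  [0.157,0.04,0.12,-4.5,1],
  [0.157,0.04,0.12,-4.5,1],
  [0.157,0.04,0.12,-4.5,1],
  [0.157,0.04,0.12,-4.5,1],
])

```text
time_s: 4.15
tool_pos: [0.5888, 0.026, 0.3047]
tool_rot: [179.9, 0.1, -8.4]
force: [0.4, -0.3, -3.6]
grip_width: 0.05
```

```bash
cat > wl.py <<'E'
from meas import *
def look(name):
    o=env.get_obs(); p,d=env.read_camera('wrist'); cv2.imwrite(f'pics/{name}.png',p[:,:,::-1])
    K,M=cam('wrist',o); print('t',o['time_s'],o['tool_pos'],o['tool_rot'],o['grip_width'])
    return p,d,K,M
def colrect(p,K,M,m,z,show=True):
    cs,_=cv2.findContours(m.astype(np.uint8),cv2.RETR_EXTERNAL,cv2.CHAIN_APPROX_NONE)
    c=max(cs,key=cv2.contourArea); X=ray(K,M,c[:,0],z); R=rect(X[:,:2])
    mo=cv2.moments(c); px=(mo['m10']/mo['m00'],mo['m01']/mo['m00'])
    return R,ray(K,M,[px],z)[0],px
E
python3 - <<'E'
from wl import *
p,d,K,M=look('w2')
hsv=cv2.cvtColor(p,cv2.COLOR_RGB2HSV); H,S,V=[hsv[:,:,i].astype(int) for i in range(3)]
print(colrect(p,K,M,(H>45)&(H<80)&(S>120),.01))
E
```

```text
t 4.15 [0.5888 0.026  0.3047] [179.9178   0.1262  -8.3622] 0.05002531623141478
((array([0.5901, 0.128 ]), array([77.3024, 77.6405]), 81.63047790527344), array([0.5903, 0.13  , 0.01  ]), (236.55090655509062, 68.83417749394407))
```

View pics/w2.png

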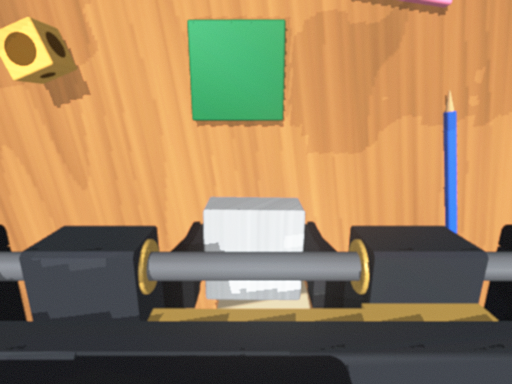

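Request:
carry_out([
  [0,0.05,0,0,1],
  [0,0.101,0,0,1],
  [0,0.101,-0.03,0,1],
  [0,0.101,-0.06,0,1],
  [0,0.101,-0.09,0,1],
  [0,0.101,-0.1,0,1],
  [0,0.101,-0.105,0,1],
  [0,0.101,-0.109,0,1],
  [0,0.101,-0.109,0,1],
  [0,0.101,-0.109,0,1],
  [0,0.101,-0.109,0,-1],
  [0,0.101,-0.109,0,-1],
  [0,0.101,-0.109,0,-1],
  [0,0.101,-0.109,0,-1],
  [0,0.101,-0.109,0,-1],
  [0,0.101,-0.07,0,-1],
  [0,0.101,-0.03,0,-1],
  [0,0.06,0,0,-1],
  [0,0.02,0.0,0,-1],
  [0,0.02,0.0,0,-1],
])

```text
time_s: 6.2
tool_pos: [0.59, 0.0391, 0.3078]
tool_rot: [179.8, -0.2, -8.9]
force: [-0.7, -0.9, 0.0]
grip_width: 0.087
```

```bash
python3 - <<'E'
from wl import *
p,d,K,M=look('w3')
hsv=cv2.cvtColor(p,cv2.COLOR_RGB2HSV); H,S,V=[hsv[:,:,i].astype(int) for i in range(3)]
print(colrect(p,K,M,(H>45)&(H<80)&(S>120),.01))
ii=np.nonzero(d>0); X=pts(K,M,d,ii)
for n,c,r,lo,hi in (('brass',(.433,.163),.05,.027,.042),('steel',(.59,.128),.05,.03,.04)):
    k=(np.hypot(X[:,0]-c[0],X[:,1]-c[1])<r)&(X[:,2]>lo)&(X[:,2]<hi)
    if k.sum()>5: R=rect(X[k,:2]); print(n,k.sum(),R[0],R[1],round(R[2],1),X[k].mean(0))
E
```

```text
t 6.2 [0.59   0.0391 0.3078] [179.8473  -0.2178  -8.878 ] 0.08704910004409741
((array([0.59 , 0.128]), array([77.3166, 77.2977]), 81.86602020263672), array([0.5868, 0.1344, 0.01  ]), (229.76070490029372, 80.70634307208739))
brass 2485 [0.4342 0.1642] [36.9243 35.2772] 12.3 [0.4366 0.1637 0.0344]
steel 4271 [0.5916 0.1271] [48.9991 49.9609] 81.1 [0.5918 0.1277 0.0351]
```

View pics/w3.png

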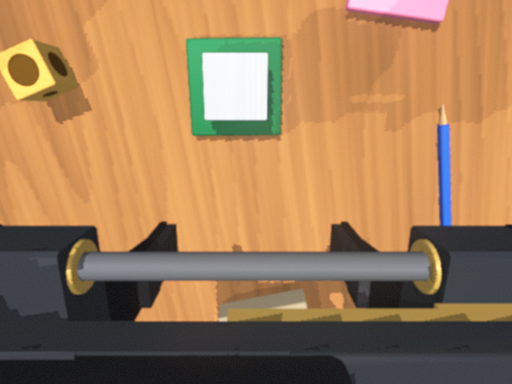

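The steel block sits centred on the pad (bright square at (236,87)). The brass cube is at (.4335,.1638), turned about 12.5°.

Request:
carry_out([
  [-0.04,0.03,0,8,-1],
  [-0.08,0.06,0,16,-1],
  [-0.12,0.09,0,20.8,-1],
  [-0.1565,0.117,0,20.8,-1],
  [-0.1565,0.117,-0.03,20.8,-1],
  [-0.1565,0.117,-0.06,20.8,-1],
  [-0.1565,0.117,-0.09,20.8,-1],
  [-0.1565,0.117,-0.12,20.8,-1],
  [-0.1565,0.117,-0.12,20.8,-1],
  [-0.1565,0.117,-0.12,20.8,1],
  [-0.1565,0.117,-0.12,20.8,1],
  [-0.1565,0.117,-0.12,20.8,1],
  [-0.1565,0.117,-0.12,20.8,1],
  [-0.1565,0.117,-0.12,20.8,1],
  [-0.1565,0.117,-0.12,20.8,1],
  [-0.1565,0.117,-0.12,20.8,1],
  [-0.1565,0.117,-0.12,20.8,1],
  [-0.1565,0.117,-0.12,20.8,1],
])

```text
time_s: 8.05
tool_pos: [0.4332, 0.1637, 0.1858]
tool_rot: [180.0, 0.0, 12.5]
force: [-0.2, -0.6, 2.2]
grip_width: 0.0346
```

Request:
carry_out([
  [0,0,0.04,0,1],
  [0,0,0.08,0,1],
  [0,0,0.11,0,1],
  [0.04,-0.01,0.11,-6,1],
  [0.08,-0.02,0.11,-13,1],
  [0.12,-0.03,0.11,-18,1],
  [0.158,-0.036,0.11,-20.9,1],
  [0.158,-0.036,0.11,-20.9,1],
  [0.158,-0.036,0.08,-20.9,1],
  [0.158,-0.036,0.055,-20.9,1],
  [0.158,-0.036,0.045,-20.9,1],
  [0.158,-0.036,0.04,-20.9,1],
  [0.158,-0.036,0.036,-20.9,1],
  [0.158,-0.036,0.036,-20.9,1],
  [0.158,-0.036,0.036,-20.9,1],
])

```text
time_s: 9.55
tool_pos: [0.5916, 0.1279, 0.2229]
tool_rot: [-179.9, -0.1, -8.4]
force: [0.3, -0.1, -3.5]
grip_width: 0.0344
```

Request:
carry_out([
  [0,0,0,0,-1],
  [0,0,0,0,-1],
  [0,0,0,0,-1],
  [0,0,0,0,-1],
  [0,0,0,0,-1],
  [0,0,0.04,0,-1],
  [0,0,0.08,0,-1],
  [0,-0.04,0.084,0,-1],
  [0,-0.08,0.084,0,-1],
  [0,-0.1,0.084,0,-1],
  [0,-0.1,0.084,0,-1],
  [0,-0.1,0.084,0,-1],
])

```text
time_s: 10.75
tool_pos: [0.5912, 0.028, 0.3058]
tool_rot: [-180.0, 0.0, -8.5]
force: [-0.1, 0.7, -0.3]
grip_width: 0.0869
```

```bash
python3 - <<'E'
from wl import *
p,d,K,M=look('w4')
ii=np.nonzero(d>0); X=pts(K,M,d,ii)
for n,c,r,lo,hi in (('brass',(.59,.128),.05,.06,.08),('steel',(.59,.128),.05,.031,.038)):
    k=(np.hypot(X[:,0]-c[0],X[:,1]-c[1])<r)&(X[:,2]>lo)&(X[:,2]<hi)
    if k.sum()>5: R=rect(X[k,:2]); print(n,k.sum(),R[0],R[1],round(R[2],1),X[k].mean(0))
E
```

```text
t 10.75 [0.5912 0.028  0.3058] [-179.9546    0.001    -8.4657] 0.08685027672153409
brass 3076 [0.5933 0.1287] [35.3747 35.3478] 81.5 [0.5933 0.1289 0.0701]
steel 1483 [0.5915 0.1271] [49.7961 50.143 ] 81.1 [0.5923 0.1185 0.035 ]
```

View pics/w4.png

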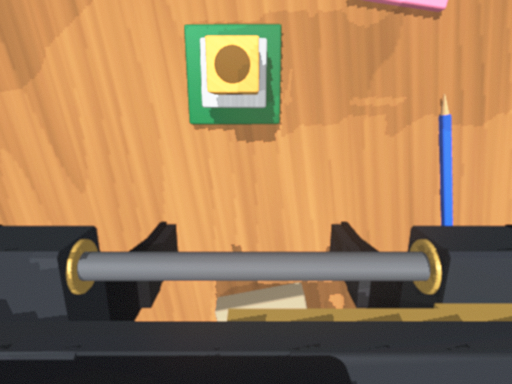

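Brass is within about 2 mm and square (yellow square at (232,64)). Next is the charcoal.

Request:
carry_out([
  [0,-0.03,0,8,-1],
  [-0.02,-0.06,0,16,-1],
  [-0.04,-0.09,0,24,-1],
  [-0.06,-0.12,0,32,-1],
  [-0.08,-0.15,0,40,-1],
  [-0.1,-0.18,0,48,-1],
  [-0.13,-0.1977,0,56,-1],
  [-0.159,-0.1977,0,64,-1],
  [-0.159,-0.1977,0,72,-1],
  [-0.159,-0.1977,0,80.9,-1],
  [-0.159,-0.1977,-0.03,80.9,-1],
  [-0.159,-0.1977,-0.06,80.9,-1],
  [-0.159,-0.1977,-0.09,80.9,-1],
  [-0.159,-0.1977,-0.12,80.9,-1],
  [-0.159,-0.1977,-0.12,80.9,-1],
  [-0.159,-0.1977,-0.12,80.9,-1],
], grip_force=15)

```text
time_s: 12.4
tool_pos: [0.4327, -0.1687, 0.1855]
tool_rot: [-179.9, 0.0, 72.6]
force: [0.2, 0.1, -1.0]
grip_width: 0.0871
```

Request:
carry_out([
  [0,0,0,0,1],
  [0,0,0,0,1],
  [0,0,0,0,1],
  [0,0,0,0,1],
  [0,0,0,0,1],
  [0,0,0,0,1],
  [0,0,0,0,1],
  [0,0,0,0,1],
  [0,0,0.04,0,1],
  [0,0,0.08,0,1],
  [0,0,0.12,0,1],
  [0,0,0.12,-8,1],
  [0,0,0.12,-16,1],
  [0,0,0.12,-24,1],
  [0,0,0.12,-32,1],
  [0,0,0.12,-40,1],
  [0.02,-0.03,0.12,-48,1],
  [0.06,-0.06,0.12,-56,1],
  [0.11,-0.09,0.12,-64,1],
  [0.153,-0.12,0.12,-69.2,1],
])

```text
time_s: 14.4
tool_pos: [0.5783, -0.2842, 0.3054]
tool_rot: [-180.0, -0.0, 3.1]
force: [0.6, 0.1, 1.3]
grip_width: 0.0452
```

Request:
carry_out([
  [0,0,0,0,1],
  [0,0,0,0,1],
])

```text
time_s: 14.6
tool_pos: [0.5765, -0.2842, 0.3037]
tool_rot: [180.0, 0.3, 3.3]
force: [-0.3, -0.1, -0.3]
grip_width: 0.0448
```

```bash
python3 - <<'E'
from wl import *
p,d,K,M=look('w5')
ii=np.nonzero(d>0); X=pts(K,M,d,ii)
for n,c,r,lo,hi in (('board',(.585,-.156),.1,.018,.032),):
    k=(np.hypot(X[:,0]-c[0],X[:,1]-c[1])<r)&(X[:,2]>lo)&(X[:,2]<hi)
    if k.sum()>5: R=rect(X[k,:2]); print(n,k.sum(),R[0],R[1],round(R[2],1),X[k].mean(0))
E
```

```text
t 14.6 [ 0.5765 -0.2842  0.3037] [179.9638   0.2548   3.2826] 0.04484908403612432
board 15210 [ 0.587  -0.1829] [90.2308 98.3066] 3.5 [ 0.5867 -0.1804  0.0252]
```

View pics/w5.png

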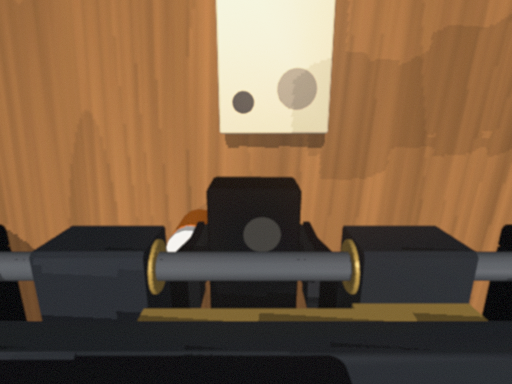

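Request:
carry_out([
  [0.003,0.04,0,0,1],
  [0.006,0.08,0,0,1],
  [0.008,0.127,0,0,1],
  [0.008,0.127,-0.03,0,1],
  [0.008,0.127,-0.06,0,1],
  [0.008,0.127,-0.06,0,1],
  [0.008,0.127,-0.06,0,1],
])

```text
time_s: 15.35
tool_pos: [0.5835, -0.1569, 0.247]
tool_rot: [-179.9, -0.0, 3.3]
force: [0.0, -0.1, 0.7]
grip_width: 0.0444
```

```bash
python3 - <<'E'
from meas import *
for i in range(2):
    o=env.get_obs(); print(o['tool_pos'],o['tool_rot'])
    env.read_camera('wrist')
E
```

```text
[ 0.5835 -0.1569  0.247 ] [-179.9442   -0.0451    3.2648]
[ 0.5842 -0.1574  0.2478] [-179.985    -0.1572    3.2425]
```

Request:
carry_out([
  [0.001,0,-0.02,0,1],
  [0.001,0,-0.028,0,1],
  [0.001,0,-0.0325,0,1],
  [0.001,0,-0.0345,0,1],
  [0.001,0,-0.0345,0,1],
  [0.001,0,-0.0345,0,-1],
  [0.001,0,-0.0345,0,-1],
  [0.001,0,-0.0345,0,-1],
  [0.001,0,-0.0345,0,-1],
  [0.001,0,-0.0345,0,-1],
  [0.001,0,0.01,0,-1],
  [0.001,0,0.055,0,-1],
  [0,-0.04,0.065,0,-1],
  [0,-0.08,0.075,0,-1],
  [0,-0.11,0.075,0,-1],
  [0,-0.11,0.075,0,-1],
])

```text
time_s: 17.05
tool_pos: [0.5825, -0.2728, 0.3218]
tool_rot: [179.7, -0.0, 2.8]
force: [0.3, -0.5, 0.1]
grip_width: 0.087
```

```bash
python3 - <<'E'
from wl import *
p,d,K,M=look('w6')
ii=np.nonzero(d>0); X=pts(K,M,d,ii)
for n,c,r,lo,hi in (('board',(.585,-.156),.1,.018,.032),('char',(.585,-.156),.1,.045,.06),('amber',(.526,-.328),.04,.05,.06)):
    k=(np.hypot(X[:,0]-c[0],X[:,1]-c[1])<r)&(X[:,2]>lo)&(X[:,2]<hi)
    if k.sum()>5: R=rect(X[k,:2]); print(n,k.sum(),R[0],R[1],round(R[2],1),X[k].mean(0))
E
```

```text
t 17.05 [ 0.5825 -0.2728  0.3218] [179.7401  -0.0223   2.8327] 0.08701321476218149
board 9472 [ 0.5866 -0.1754] [ 90.2286 113.3817] 3.4 [ 0.5856 -0.1833  0.0252]
char 5691 [ 0.5869 -0.1591] [45.2566 64.2689] 2.8 [ 0.5867 -0.1582  0.0531]
amber 509 [ 0.5322 -0.3176] [27.1104 17.369 ] 1.8 [ 0.5311 -0.3179  0.0546]
```

View pics/w6.png

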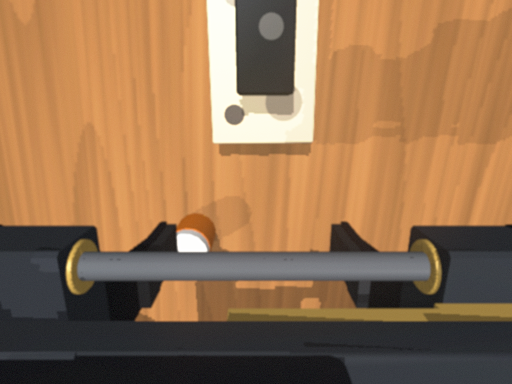

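Request:
carry_out([
  [-0.02,-0.02,0,-8,-1],
  [-0.04,-0.04,0,-16,-1],
  [-0.057,-0.061,0,-24,-1],
  [-0.057,-0.061,0,-32,-1],
  [-0.057,-0.061,0,-40,-1],
  [-0.057,-0.061,0,-48,-1],
  [-0.057,-0.061,0,-56,-1],
  [-0.057,-0.061,0,-64,-1],
  [-0.057,-0.061,0,-72,-1],
  [-0.057,-0.061,0,-80,-1],
  [-0.057,-0.061,0,-88,-1],
  [-0.057,-0.061,0,-90,-1],
  [-0.057,-0.061,0,-90,-1],
  [-0.057,-0.061,0,-90,-1],
], grip_force=15)

```text
time_s: 18.5
tool_pos: [0.5279, -0.3267, 0.3204]
tool_rot: [180.0, 0.1, -86.6]
force: [-0.4, -0.2, 0.0]
grip_width: 0.0871
```

```bash
python3 - <<'E'
from wl import *
p,d,K,M=look('w7')
ii=np.nonzero(d>0); X=pts(K,M,d,ii)
for n,c,r,lo,hi in (('board',(.585,-.156),.1,.018,.032),('char',(.585,-.156),.1,.045,.06),('amber',(.526,-.328),.04,.05,.06)):
    k=(np.hypot(X[:,0]-c[0],X[:,1]-c[1])<r)&(X[:,2]>lo)&(X[:,2]<hi)
    if k.sum()>5: R=rect(X[k,:2]); print(n,k.sum(),R[0],R[1],round(R[2],1),X[k].mean(0))
print(env.get_obs()['tool_pos'])
E
```

```text
t 18.5 [ 0.5279 -0.3267  0.3204] [179.9834   0.0534 -86.5722] 0.08705150151224132
board 10285 [ 0.5858 -0.163 ] [ 88.9798 139.3862] 3.4 [ 0.5877 -0.1816  0.0252]
char 5262 [ 0.5867 -0.1572] [45.027  70.0497] 2.6 [ 0.587  -0.1604  0.0529]
amber 1613 [ 0.527  -0.3288] [37.946  37.9714] 9.4 [ 0.5277 -0.3289  0.0549]
[ 0.5277 -0.327   0.3205]
```

View pics/w7.png

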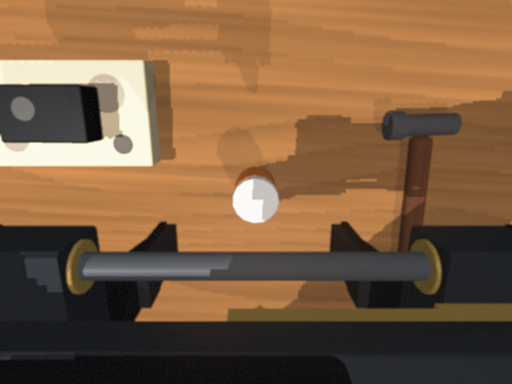

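The amber jar (white lid at (256,200)) is centred under the jaws, with the hammer clear to the right at (420,125). Descending.

Request:
carry_out([
  [-0.001,-0.002,-0.04,0,-1],
  [-0.001,-0.002,-0.08,0,-1],
  [-0.001,-0.002,-0.11,0,-1],
  [-0.001,-0.002,-0.126,0,-1],
  [-0.001,-0.002,-0.126,0,-1],
  [-0.001,-0.002,-0.126,0,1],
  [-0.001,-0.002,-0.126,0,1],
  [-0.001,-0.002,-0.126,0,1],
  [-0.001,-0.002,-0.126,0,1],
  [-0.001,-0.002,-0.126,0,1],
  [-0.001,-0.002,-0.126,0,1],
  [-0.001,-0.002,-0.126,0,1],
  [-0.001,-0.002,-0.126,0,1],
  [-0.001,-0.002,-0.126,0,1],
])

```text
time_s: 19.95
tool_pos: [0.5264, -0.3297, 0.1949]
tool_rot: [180.0, 0.0, -86.7]
force: [-0.3, 1.2, 2.5]
grip_width: 0.0396
```

Request:
carry_out([
  [0,0,0.03,0,1],
  [0,0,0.06,0,1],
  [0,0,0.1,0,1],
  [0.035,0,0.1,0,1],
  [0.07,0.01,0.1,0,1],
  [0.105,0.03,0.1,0,1],
  [0.13,0.06,0.1,0,1],
  [0.145,0.1,0.1,0,1],
  [0.145,0.14,0.1,0,1],
  [0.145,0.177,0.1,0,1],
  [0.145,0.177,0.1,0,1],
  [0.145,0.177,0.07,0,1],
  [0.145,0.177,0.04,0,1],
  [0.145,0.177,0.02,0,1],
  [0.145,0.177,0.02,0,1],
  [0.145,0.177,0.02,0,1],
])

```text
time_s: 21.55
tool_pos: [0.6715, -0.1535, 0.215]
tool_rot: [180.0, -0.0, -86.8]
force: [-0.2, -0.8, 0.4]
grip_width: 0.0397
```

Request:
carry_out([
  [0,0,-0.01,0,1],
  [0,0,-0.016,0,1],
  [0,0,-0.019,0,1],
  [0,0,-0.019,0,1],
  [0,0,-0.019,0,-1],
  [0,0,-0.019,0,-1],
  [0,0,-0.019,0,-1],
  [0,0,-0.019,0,-1],
  [0,0,-0.019,0,-1],
  [0,0,0.01,0,-1],
  [0,0,0.05,0,-1],
  [0,0,0.09,0,-1],
  [-0.04,0,0.106,0,-1],
  [-0.08,0,0.106,0,-1],
  [-0.08,0,0.106,0,-1],
])

```text
time_s: 23.05
tool_pos: [0.5863, -0.155, 0.3202]
tool_rot: [179.8, 0.2, -87.0]
force: [-1.0, -0.5, 0.2]
grip_width: 0.0872
```

```bash
python3 - <<'E'
from wl import *
p,d,K,M=look('w8')
ii=np.nonzero(d>0); X=pts(K,M,d,ii)
for n,c,r,lo,hi in (('board',(.585,-.156),.1,.018,.032),('amber',(.672,-.152),.04,.05,.06)):
    k=(np.hypot(X[:,0]-c[0],X[:,1]-c[1])<r)&(X[:,2]>lo)&(X[:,2]<hi)
    if k.sum()>5: R=rect(X[k,:2]); print(n,k.sum(),R[0],R[1],round(R[2],1),X[k].mean(0))
print(env.get_obs()['tool_pos'])
E
```

```text
t 23.05 [ 0.5863 -0.155   0.3202] [179.7764   0.2182 -87.0143] 0.0871564122926318
board 10550 [ 0.5855 -0.1572] [ 90.2032 150.5602] 3.4 [ 0.591  -0.1572  0.025 ]
amber 2104 [ 0.6714 -0.1534] [38.0376 38.1499] 85.1 [ 0.6717 -0.1534  0.0551]
[ 0.589  -0.1537  0.3207]
```

View pics/w8.png

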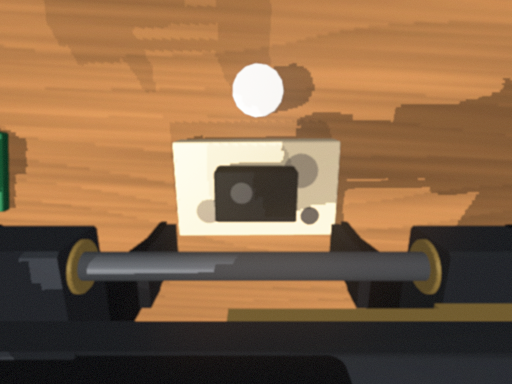

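Request:
carry_out([
  [-0.0475,0.04,0,4,-1],
  [-0.0475,0.085,0,8,-1],
  [-0.0475,0.13,0,12,-1],
  [-0.0475,0.175,0,16,-1],
  [-0.0475,0.22,0,20,-1],
  [-0.0475,0.265,0,24,-1],
  [-0.0475,0.31,0,26.6,-1],
  [-0.0475,0.355,0,26.6,-1],
  [-0.0475,0.4,0,26.6,-1],
  [-0.0475,0.445,0,26.6,-1],
  [-0.0475,0.478,0,26.6,-1],
  [-0.0475,0.478,0,26.6,-1],
  [-0.0475,0.478,0,26.6,-1],
  [-0.0475,0.478,0,26.6,-1],
])

```text
time_s: 24.5
tool_pos: [0.5446, 0.3239, 0.3208]
tool_rot: [180.0, -0.1, -60.2]
force: [0.7, 0.2, -0.2]
grip_width: 0.0871
```

```bash
python3 - <<'E'
from wl import *
p,d,K,M=look('w9')
ii=np.nonzero(d>0); X=pts(K,M,d,ii)
for n,c,r,lo,hi in (('flux',(.544,.326),.04,.045,.055),('teal',(.625,.334),.04,.045,.055)):
    k=(np.hypot(X[:,0]-c[0],X[:,1]-c[1])<r)&(X[:,2]>lo)&(X[:,2]<hi)
    if k.sum()>5: R=rect(X[k,:2]); print(n,k.sum(),R[0],R[1],round(R[2],1),X[k].mean(0))
print(env.get_obs()['tool_pos'])
E
```

```text
t 24.5 [0.5446 0.3239 0.3208] [179.994   -0.0679 -60.2214] 0.08709161861573232
flux 1899 [0.5447 0.3274] [41.9429 41.6842] 30.7 [0.5452 0.3277 0.0499]
teal 2365 [0.6254 0.334 ] [41.8136 42.035 ] 30.0 [0.6254 0.3344 0.0501]
[0.5446 0.3235 0.3209]
```

View pics/w9.png

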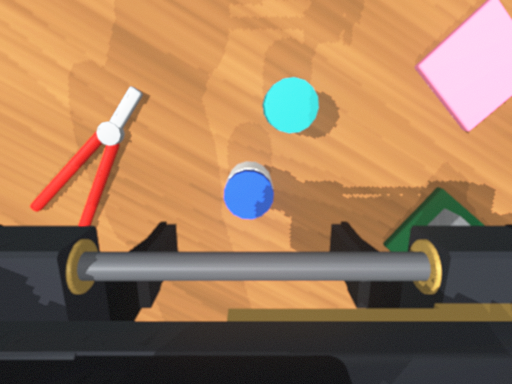

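The white-bodied, blue-lidded jar is at (249,194), and the teal one at (291,105) is clear of the fingers. Grasping.

Request:
carry_out([
  [0,0.0035,-0.04,0,-1],
  [0,0.0035,-0.08,0,-1],
  [0,0.0035,-0.11,0,-1],
  [0,0.0035,-0.128,0,-1],
  [0,0.0035,-0.128,0,-1],
  [0,0.0035,-0.128,0,1],
  [0,0.0035,-0.128,0,1],
  [0,0.0035,-0.128,0,1],
  [0,0.0035,-0.128,0,1],
  [0,0.0035,-0.128,0,1],
  [0,0.0035,-0.128,0,1],
  [0,0.0035,-0.128,0,1],
  [0,0.0035,-0.128,0,1],
  [0,0.0035,-0.128,0,1],
])

```text
time_s: 25.95
tool_pos: [0.5439, 0.3286, 0.193]
tool_rot: [-180.0, -0.0, -60.1]
force: [0.4, -0.3, 2.4]
grip_width: 0.0434
```

Request:
carry_out([
  [0,0,0.04,0,1],
  [0,0,0.08,0,1],
  [0,0,0.12,0,1],
  [0,0,0.14,4,1],
  [0,-0.035,0.14,11,1],
  [0,-0.07,0.14,18,1],
  [0,-0.11,0.14,25,1],
  [0,-0.15,0.14,32,1],
  [0.01,-0.19,0.14,39,1],
  [0.02,-0.23,0.14,46,1],
  [0.034,-0.27,0.14,53,1],
  [0.034,-0.31,0.14,60,1],
  [0.034,-0.34,0.14,63.5,1],
  [0.034,-0.3676,0.14,63.5,1],
  [0.034,-0.3676,0.14,63.5,1],
  [0.034,-0.3676,0.1,63.5,1],
  [0.034,-0.3676,0.06,63.5,1],
  [0.034,-0.3676,0.02,63.5,1],
  [0.034,-0.3676,0.02,63.5,1],
  [0.034,-0.3676,0.02,63.5,1],
])

```text
time_s: 27.95
tool_pos: [0.5778, -0.0387, 0.2128]
tool_rot: [180.0, 0.1, 3.4]
force: [1.2, -0.5, -0.8]
grip_width: 0.0436
```

Request:
carry_out([
  [0,0,-0.01,0,1],
  [0,0,-0.016,0,1],
  [0,0,-0.019,0,1],
  [0,0,-0.019,0,1],
  [0,0,-0.019,0,-1],
  [0,0,-0.019,0,-1],
  [0,0,-0.019,0,-1],
  [0,0,-0.019,0,-1],
  [0,0,-0.019,0,-1],
  [0,0,0.01,0,-1],
  [0,0,0.05,0,-1],
  [0,0,0.1,0,-1],
  [0,-0.04,0.13,0,-1],
  [0,-0.08,0.17,0,-1],
  [0,-0.08,0.2,0,-1],
  [0,-0.08,0.2,0,-1],
  [0,-0.08,0.2,0,-1],
])

```text
time_s: 29.65
tool_pos: [0.5779, -0.1191, 0.4133]
tool_rot: [-180.0, -0.1, 3.4]
force: [0.1, 0.1, -1.3]
grip_width: 0.0875
```

```bash
python3 - <<'E'
from wl import *
p,d,K,M=look('w10')
def rep(X):
    for n,c,r,lo,hi in (('board',(.585,-.156),.1,.018,.032),('char',(.585,-.156),.06,.045,.06),('flux',(.5786,-.04),.04,.045,.055),('amber',(.672,-.152),.04,.05,.06),('brass',(.592,.128),.05,.06,.08),('steel',(.592,.128),.05,.031,.038)):
        k=(np.hypot(X[:,0]-c[0],X[:,1]-c[1])<r)&(X[:,2]>lo)&(X[:,2]<hi)
        if k.sum()>5: R=rect(X[k,:2]); print(n,k.sum(),R[0],R[1],round(R[2],1),X[k].mean(0))
rep(pts(K,M,d,np.nonzero(d>0)))
for n in ('top','scene'):
    p,d=env.read_camera(n); cv2.imwrite(f'pics/{n}1.png',p[:,:,::-1]); K,M=cam(n); print(n); rep(pts(K,M,d,np.nonzero(d>0)))
E
```

```text
t 29.65 [ 0.5779 -0.1191  0.4133] [-179.9677   -0.0927    3.3627] 0.08745292931503343
board 5872 [ 0.6118 -0.1533] [142.7841 145.9828] 3.4 [ 0.5856 -0.1464  0.0251]
char 2236 [ 0.5871 -0.1557] [44.3449 70.1719] 2.8 [ 0.5867 -0.154   0.053 ]
flux 1276 [ 0.5794 -0.0402] [41.6176 41.9116] 48.9 [ 0.5791 -0.04    0.0501]
amber 862 [ 0.6714 -0.1529] [38.3484 37.6803] 71.4 [ 0.6708 -0.1521  0.0549]
top
board 166 [ 0.5806 -0.0972] [88.6442 29.6907] 3.8 [ 0.5884 -0.0935  0.0248]
flux 123 [ 0.5773 -0.0409] [39.8874 37.0776] 88.1 [ 0.5773 -0.0407  0.0496]
brass 117 [0.592  0.1281] [35.2259 35.0514] 81.9 [0.5915 0.1278 0.0701]
steel 81 [0.5902 0.1268] [49.5448 49.5153] 80.9 [0.5849 0.1207 0.0346]
scene
board 875 [ 0.6109 -0.1454] [145.2051 173.2907] 2.3 [ 0.5948 -0.1511  0.0261]
char 331 [ 0.5875 -0.1567] [49.4953 72.6278] 2.6 [ 0.5899 -0.1549  0.0539]
flux 137 [ 0.5801 -0.0404] [40.5771 41.3879] 9.6 [ 0.5806 -0.0402  0.0507]
amber 122 [ 0.6716 -0.1528] [37.759  40.4745] 75.1 [ 0.6727 -0.1519  0.0557]
brass 166 [0.5942 0.1286] [35.8344 37.2208] 81.4 [0.5957 0.1287 0.0703]
steel 75 [0.594  0.1259] [50.0621 52.073 ] 80.8 [0.6033 0.1301 0.035 ]
```

View pics/w10.png

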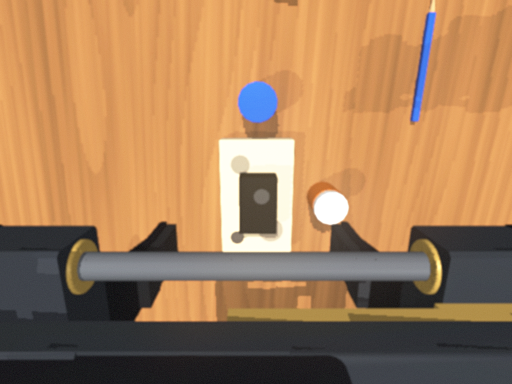

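View pics/scene1.png

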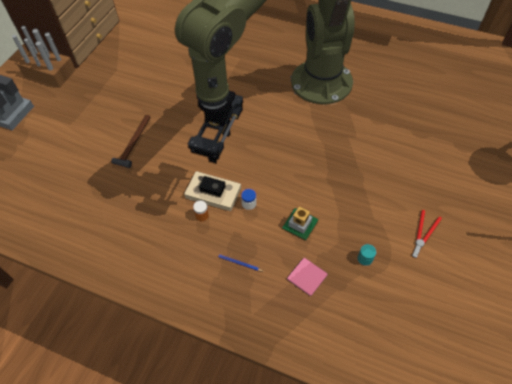

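All five pieces are in place and upright: flux jar at (249,200) in the scene view, amber jar at (201,211), and the stack at (301,221). The hammer, pliers and pencil haven't moved, and the arm is clear. Handing in.

```bash
python3 -c "
from cell import env
print(env.sign_off())"
```

```text
the job is handed in; nothing more can be done
None
```

The bench is laid out as asked, and I handed the job in at about 30 s of the 128 s allowed. No verdict was reported.

Last checks, from the wrist, top and scene cameras:

| Piece | Measured result | Allowed |
|---|---|---|
| Steel block on pad | about 2 mm off centre, square within about 1° | 12 mm |
| Brass block on steel | about 2–3 mm off centre, square within about 1° | 10 mm |
| Charcoal on board | about 2 mm off centre, turned about 1° | 15 mm |
| Flux jar | about 117 mm from the board's centre, about 1 mm off its line (gap about 20 mm) | 105–132 mm |
| Solder jar | about 86 mm behind the board's centre, about 1 mm off its line (gap about 21 mm) | 73–100 mm |

- **Bystanders:** The hammer, pliers and pencil lie where they started, judging by eye in the final scene picture. I did not measure them again.
- **Disagreements:** The cameras differed by up to about 3–4 mm, mostly along x. In the last pictures the automatic outline of the board picked up nearby jar pixels or was partly hidden by the arm. For the board I therefore relied on an earlier clear wrist view, which measured it at 90.2 × 150.6 mm.

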